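# Sort the ground steel pieces into the bench trays

### The arm

A 6-joint arm with a two-finger parallel gripper is mounted at the origin on the work surface. World frame = base frame: x ahead of the robot, y to its left, z up, the work surface at z = 0. Lengths are in m, angles in rad, forces in N, time in s.
With the tool pointing down it reaches from about 0.325 to 0.9 m from the base axis. Payload 3.5 kg.
Tool frame: the origin (TCP) lies at the very end of the fingers, on their centre line; the grasp point (between the pads) lies 19 mm behind it; z points along the fingers, y is the line along which they close (so a half turn about z gives the same grasp; the last joint's range is limited). The gripper opens to 85 mm and grips with 20 to 120 N. Pads are 22 mm wide; open, the fingers measure 114 mm over their backs; the gripper's body (76 mm by 85 mm) begins 54 mm behind the grasp point. The pads swing forward as they close: fully open they stand 13 mm farther back than shut.
Start: joints at [1.233, 0.276, -0.026, 1.268, 0, 1.467], TCP at [0.145, 0.608, 0.231] pointing down, gripper open.
Joint ranges: [-3.12, 3.12], [-0.85, 1.88], [-1.08, 1.24], [-1.95, 2.15], [-1.57, 1.53], [-3.14, 3.14]. Speed limits (rad/s): [2.57, 2.57, 3.14, 3.14, 3.14, 3.14].

### API

Orientations are given as a rotation vector (axis times angle).
In Python, from bench import bot gives the robot as it stands.
- The arm moves only by the tool carry_out, never from a script. Its argument "increments" is a list of rows, each a list of 4 numbers: the shift along the tool's x, y, z in mm, then the turn about the tool's z in degrees. A call has 1 to 12 rows; each row shifts and turns the commanded pose from where the row before left it, along the tool's axes as they then stand; what a row does not reach is not made up. A row lasts 1/12 s, in which the tool goes at most 41.7 mm and 7.16 degrees, less where a joint would pass 70% of its speed; a pose out of reach is approached as far as the arm can. A call with a gripper value outside its range is refused whole. "gripper" is the finger opening in mm, from 0 to 85.4, set as the call begins (left out, the last holds). The fingers move at their own pace and stop on an object; the grip force is fixed at half the most. Time passes only in rows, so rows that do not move let the fingers close. It gives the time, the measured TCP pose, the force, the opening and the grip force at its end, in the units of the state.
- bot.state(): the state, without advancing time (a new reading comes with each control period).
- bot.grab_frame(name): name is "side" or "top" or "wrist"; returns (picture, depth): 400x640x3 uint8, red, green, blue; 400x640 float32, m along the optical axis (not along the pixel's ray), 0 where there is no reading.
- bot.camera_info(name): a dict with "fx", "fy", "cx", "cy" (pixels), "extrinsics" (4x4, takes a point from camera to world coordinates). Camera axes: x right, y down, z forward; pixel columns grow to the right and rows downward; lengths in m; the calibration is good to about 2 mm. A picture is of the moment at which its call begins: read the wrist's pose just before it. camera_info takes no time and is no camera call; for the wrist camera it gives the pose at the moment of the call.
- bot.sign_off(): hands the job in; it is judged then, once.
The state is a dict: "clock": time; "qpos": joint angles; "dq": joint speeds; "joint_efforts": joint torques, N m; "tcp_pos": TCP position; "ee_rot": TCP orientation; "ft_force": force on the tool from outside, world axes, zero at the start; "moment": the same for the moment, N m; "grip_width": finger opening in m; "finger_force": force on a finger pad.
Only numpy, scipy, OpenCV 4.12 (cv2) and the standard library are available. Lean on these libraries where they do the work, as an engineer would, in place of code of your own. Each camera call takes 0.05 s, during which the arm holds its last target. There are 200 camera calls.

### The job

Sort the five steel pieces left on the welding bench: stand the wide pipe collar and the narrow pipe nipple on end, side by side, on the floor of the round pan, and lay the square tube lengthwise on the floor of the long tray. In the square tray make a stack: the big base plate with four bolt holes flat on the tray's floor, and the small notched plate flat and centred on top of it. Do not knock over the spray can.

Things in the scene. Friction and masses are not known exactly. Their poses are not given: they have to be found in the camera images.
- collar: Short wide steel pipe ring: outside 54 mm, bore 42 mm, 30 mm high, about 0.21 kg, standing on end on the bench at the start. Origin at its centre, 15 mm above its underside; z is the pipe's axis.
- nipple: Narrow steel pipe piece: outside 30 mm, bore 22 mm, 60 mm high, about 0.15 kg, standing on end at the start. Origin at its centre, 30 mm above its underside; z is the pipe's axis. It would fit into the collar's bore but must not go there.
- baseplate: Thick square steel plate 56 x 56 mm, 20 mm thick, four dark bolt holes in its corners, about 0.48 kg, lying flat at the start. Origin at its centre, 10 mm above its underside; x and y along its edges, z up.
- notched: Small steel plate 40 mm (x) by 32 mm (y), 16 mm thick, with one corner (+x, +y) cut out by 12 x 12 mm, about 0.14 kg, lying flat at the start. Origin at the centre of the 40 x 32 outline and of the thickness, 8 mm above its underside; x along the 40 mm edges, z up. Gripped along y at its middle, pads touch from x = -20 to +8 mm.
- tube: Square steel tube 110 mm long, 28 x 28 mm outside, 4 mm wall, about 0.33 kg, lying on one flat at the start. Origin at its centre, 14 mm above its underside; x along the tube.
- pan: Round open aluminium pan, fixed to the bench: outside diameter 170 mm, inside 162 mm, rim 22 mm above the bench, floor 4 mm thick. Origin at the centre of its underside, at bench height.
- longtray: Long open aluminium tray, fixed to the bench: 98 mm (x) by 188 mm (y) outside, walls and floor 4 mm thick, rim 22 mm above the bench. Origin at the centre of its underside; its long direction is its y axis.
- squaretray: Square open aluminium tray, fixed to the bench: 148 x 148 mm outside, walls and floor 4 mm thick, rim 22 mm above the bench. Origin at the centre of its underside; x and y along its walls.
- can: Spray can with green body and white cap, 52 mm diameter, 138 mm high, standing upright and loose between two of the trays, about 0.32 kg. Not to be knocked over. Origin at the centre of its underside; z up.
Mind the look-alikes: they are no part of the job. What is shaped like the baseplate but pink is not meant. Leave any pink look-alike of the tube alone.

How it is judged:
At the end, for the whole second after the job is handed in: Collar and nipple stand on end, side by side, on the pan's floor; tube flat on the long tray's floor, along it within 0.5 rad; base plate flat on the square tray's floor, notched plate flat on it, centres within 12 mm (flat/upright: 0.1 rad); can upright; all at rest (horizontal distance between collar and pan below 0.06 m and z of collar in the frame of pan between 0.015 and 0.0235 m and angle between the z axis of each of collar, nipple and the z axis of pan, either way round below 0.1 rad and horizontal distance between nipple and pan below 0.07 m and z of nipple in the frame of pan between 0.03 and 0.0385 m and horizontal distance between nipple and collar above 0.036 m and z of tube in the frame of longtray between 0.014 and 0.0225 m and y of tube in the frame of longtray between -0.045 and 0.045 m and x of tube in the frame of longtray between -0.04 and 0.04 m and angle between tube's own x axis and vertical between 1.47 and 1.67 rad and angle between the x axis of tube and the y axis of longtray, either way round below 0.5 rad and z of baseplate in the frame of squaretray between 0.01 and 0.0185 m and x of baseplate in the frame of squaretray between -0.05 and 0.05 m and y of baseplate in the frame of squaretray between -0.05 and 0.05 m and angle between the z axis of baseplate and the z axis of squaretray, either way round below 0.1 rad and z of notched in the frame of squaretray between 0.028 and 0.0365 m and horizontal distance between notched and baseplate below 0.012 m and angle between the z axis of notched and the z axis of baseplate, either way round below 0.1 rad and angle between can's own z axis and vertical below 0.3 rad and linear speed of each of collar, nipple, tube, baseplate, notched below 0.02 m/s and angular speed of each of collar, nipple, tube, baseplate, notched below 0.2 rad/s); the robot touches nothing.
It fails at once if the spray can is knocked over (angle between can's own z axis and vertical above 0.5 rad).
It also fails if it takes over 144 s, if anything falls off the work surface, if the arm or the gripper's body presses on something with over 40 N, if the wrist force passes 120 N, or if a joint passes its speed limit or range.

## Working session

There is one attempt and no reset: what is moved stays moved. The work goes in short steps, Python scripts to look and compute and a tool call to move; the robot and the scene stay as the last step left them, time stands still between calls to the robot, and variables do not carry over. Pictures are saved under pics/ and viewed, at most 14 in all, crops included, and the job is handed in when it is done.

Besides the shell and the picture viewer there is one more tool, called by a JSON object that holds its "fn" and its "kwargs". carry_out: Moves the arm, as the interface text tells. Its arguments: {"type":"object","properties":{"increments":{"type":"array"},"gripper":{"type":"number"}},"required":["increments"]}

```bash
mkdir -p pics; python3 - <<'E'
from bench import bot
import cv2,numpy as np
for n in("top","side"):
    p,d=bot.grab_frame(n); cv2.imwrite(f"pics/{n}0.png",p[:,:,::-1]); np.savez(f"{n}0.npz",p=p,d=d)
    c=bot.camera_info(n); print(n,c["fx"],c["cx"],c["cy"],np.round(c["extrinsics"],3).tolist())
s=bot.state(); print(s)
E
```

```text
top 475.93299968374816 319.7550652494288 199.58409984265995 [[-0.017, -0.984, 0.175, 0.202], [-1.0, 0.018, 0.001, -0.019], [-0.004, -0.175, -0.985, 1.339], [0.0, 0.0, 0.0, 1.0]]
side 505.6932498823336 309.8220500752641 193.8669028305147 [[0.81, -0.424, 0.406, -0.049], [-0.587, -0.6, 0.544, -0.673], [0.013, -0.678, -0.735, 0.953], [0.0, 0.0, 0.0, 1.0]]
{'clock': 0.1, 'qpos': array([ 1.23260622e+00,  2.77102041e-01, -2.77536116e-02,  1.26798488e+00,
        1.68407920e-05,  1.46738247e+00]), 'dq': array([ 1.53867442e-03, -4.21061326e-04,  3.08129616e-03, -1.31344943e-03,
        9.28587246e-04,  3.20922094e-05]), 'joint_efforts': array([ 7.18060837e-04, -4.46707606e+01,  2.96128535e+01,  8.40136054e-03,
       -5.44015256e-05,  4.22106003e-07]), 'tcp_pos': array([0.1451695 , 0.60718357, 0.23023885]), 'ee_rot': array([-0.36788475, -3.11950948,  0.00312682]), 'ft_force': array([-0.3537132 , -0.17303712,  0.14768378]), 'moment': array([ 0.01045378, -0.04396262,  0.047514  ]), 'finger_force': 0.0, 'grip_width': 0.08578272563635114}
```

View pics/top0.png

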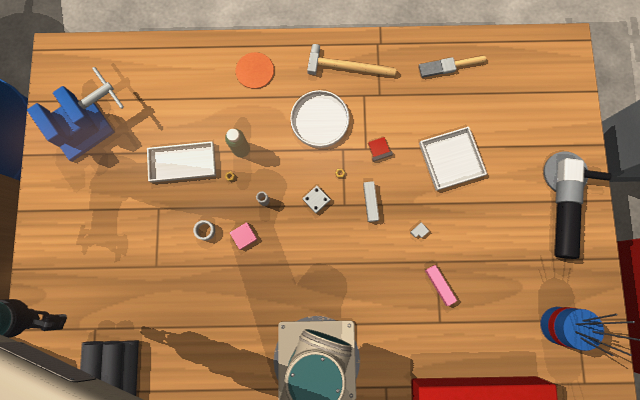

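View pics/side0.png

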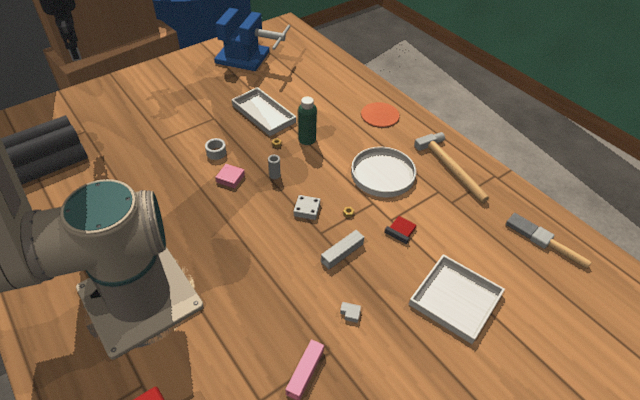

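The top view shows, by pixel: collar (204,230), nipple (262,198), steel baseplate (317,199), steel tube (373,201), notched plate (420,230), pan (320,119), long tray (181,162), square tray (453,158) and can (236,140). The pink look-alikes, both left alone, are a plate at (243,236) and a bar at (441,285). The baseplate and tube I want are the grey ones; the baseplate shows four holes.

```bash
cat > h.py <<'E'
import numpy as np,cv2
from bench import bot
from scipy.spatial.transform import Rotation as R
def ray(c,px,z):
    "pixels Nx2 -> world xy on plane z"
    px=np.atleast_2d(px).astype(float);E=np.array(c["extrinsics"])
    d=np.c_[(px[:,0]-c["cx"])/c["fx"],(px[:,1]-c["cy"])/c["fy"],np.ones(len(px))]@E[:3,:3].T
    return E[:3,3]+d*((z-E[2,3])/d[:,2])[:,None]
def grey(p,smax=60,vmin=0):
    h=cv2.cvtColor(p,cv2.COLOR_RGB2HSV); return ((h[...,1]<smax)&(h[...,2]>vmin)).astype(np.uint8)
def rect(pts):
    "pts Nx2 metres -> centre, sizes mm, angle deg of the longer side"
    (c,(w,h),a)=cv2.minAreaRect((pts*1000).astype(np.float32))
    if w<h:w,h,a=h,w,a+90
    return np.round([*c,w,h,(a+90)%180-90],1)
def world(c,d):
    v,u=np.mgrid[:d.shape[0],:d.shape[1]];E=np.array(c["extrinsics"])
    P=np.stack([(u-c["cx"])/c["fx"]*d,(v-c["cy"])/c["fy"]*d,d],-1)
    return P@E[:3,:3].T+E[:3,3]
E
python3 - <<'E'
from h import *
f=np.load("top0.npz");p,d=f["p"],f["d"];c=bot.camera_info("top");W=world(c,d)
print("table z",np.median(W[250:270,280:300,2]))
T={"collar":(204,230,.03),"nipple":(262,198,.06),"base":(317,199,.02),"tube":(373,201,.028),"notched":(420,230,.016),"pan":(320,119,.022),"ltray":(181,162,.022),"stray":(453,158,.022)}
for n,(u,v,z) in T.items():
    r=40 if z==.022 else 26
    m=((W[...,2]>(.012 if z==.022 else z-.006))&(W[...,2]<z+.01)&(d>0)).astype(np.uint8)
    mm=np.zeros_like(m);mm[v-r:v+r,u-r:u+r]=m[v-r:v+r,u-r:u+r]
    if z!=.022: mm&=grey(p,70)
    k,l,s,ce=cv2.connectedComponentsWithStats(mm)
    i=1+np.argmin([np.hypot(*(ce[j]-(u,v))) -s[j][4]*.05 for j in range(1,k)]);
    q=np.argwhere(l==i)[:,::-1]
    print(n,len(q),rect(ray(c,q,z)[:,:2]),"zmed",np.round(np.median(W[...,2][l==i]),4),"depthxy",np.round(np.median(W[l==i],0)[:2],3))
print("can",np.round(ray(c,[(234,135)],.138),3))
def show(u,v): return cv2.resize(p[v-40:v+40,u-50:u+50,::-1],(400,320),interpolation=2)
cv2.imwrite("pics/crops.png",np.vstack([np.hstack([show(317,199),show(373,201)]),np.hstack([show(420,230),show(230,200)])])[:600])
E
```

```text
table z -0.0008221120082121391
collar 130 [357.2 306.4  52.1  51.8  45.2] zmed 0.0288 depthxy [0.357 0.307]
nipple 43 [440.8 141.3  28.9  27.4 -53.3] zmed 0.0583 depthxy [0.441 0.14 ]
base 369 [439.   -7.5  56.1  55.8  41.6] zmed 0.019 depthxy [ 0.439 -0.008]
tube 385 [ 429.5 -160.4  109.5   28.8    5.3] zmed 0.0271 depthxy [ 0.429 -0.16 ]
notched 145 [ 343.1 -293.9   40.2   31.1  -47.3] zmed 0.0151 depthxy [ 0.345 -0.297]
pan 349 [677.4 -20.7 168.6 168.1 -45.1] zmed 0.0195 depthxy [ 0.687 -0.025]
ltray 421 [554.8 377.5 190.4 101.1 -85.2] zmed 0.0194 depthxy [0.558 0.379]
stray 440 [ 551.5 -398.6  151.6  149.1  -73.7] zmed 0.0197 depthxy [ 0.556 -0.403]
can [[0.592 0.204 0.138]]
```

View pics/crops.png

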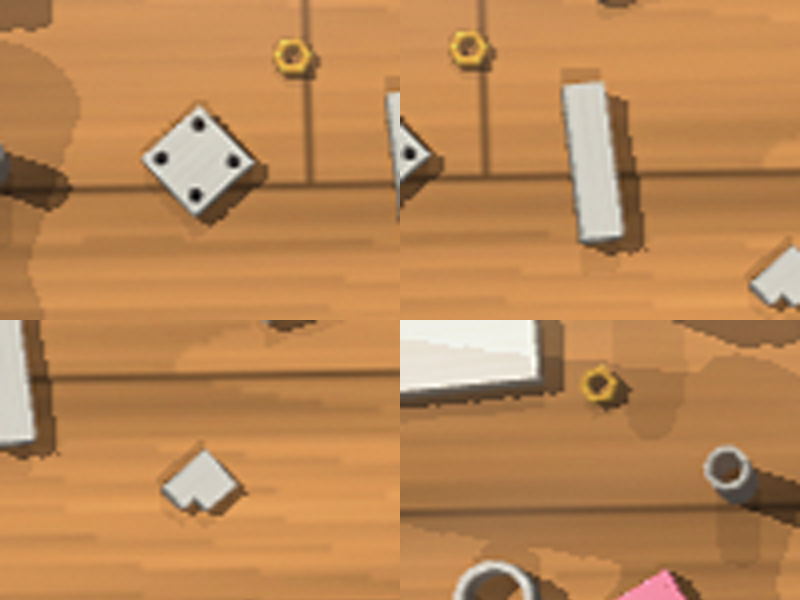

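Confirmed in the crops: the grey square plate with four holes is the baseplate, the grey bar is the tube, and the grey plate with its cut corner facing the robot is the notched plate. The measured sizes match the descriptions. First I turn the tool so that tool x = world y and tool y = world x.

{"fn": "carry_out", "kwargs": {"increments": [[0, 0, 0, 6.97], [0, 0, 0, 6.97], [0, 0, 0, 6.97], [0, 0, 0, 6.97], [0, 0, 0, 6.97], [0, 0, 0, 6.97], [0, 0, 0, 6.97], [0, 0, 0, 6.97], [0, 0, 0, 6.97], [0, 0, 0, 6.97], [0, 0, 0, 6.97], [0, 0, 0, 0]], "gripper": 76}}

```text
clock: 1.1
tcp_pos: [0.1453, 0.6074, 0.2307]
ee_rot: [2.226, 2.216, -0.002]
ft_force: [0.2, -0.5, -0.2]
grip_width: 0.076
finger_force: 0.0
```

```bash
cat >> h.py <<'E'
def go(x,y,z=None,ty=None):
    "state and shift in tool axes (mm) to target, turn (deg) for tool-y angle"
    s=bot.state();M=R.from_rotvec(s["ee_rot"]).as_matrix();p=s["tcp_pos"]*1000
    t=np.array([x,y,p[2] if z is None else z]);a=np.degrees(np.arctan2(M[1,1],M[0,1]))
    print("t",round(s["clock"],2),"tcp",p.round(1),"ty",a.round(2),"tilt",np.degrees(np.arccos(-M[2,2])).round(2),"shift",(M.T@(t-p)).round(1),"turn",None if ty is None else round((a-ty+180)%360-180,1),"F",s["ft_force"].round(1),"w",round(s["grip_width"]*1000,1),"q6",s["qpos"][5].round(2))
E
python3 -c "
from h import *
go(357.2,306.4,5,0)"
```

```text
t 1.1 tcp [145.3 607.4 230.7] ty -0.24 tilt 0.07 shift [-299.9  213.3  225.9] turn -0.2 F [ 0.2 -0.5 -0.2] w 76.0 q6 2.81
```

{"fn": "carry_out", "kwargs": {"increments": [[-30, 21.3, 0, 0], [-30, 21.3, 0, 0], [-30, 21.3, 0, 0], [-30, 21.3, 0, 0], [-30, 21.3, 0, 0], [-30, 21.3, 0, 0], [-30, 21.3, 0, 0], [-30, 21.3, 15, 0], [-30, 21.3, 30, 0], [-30, 21.3, 30, 0], [0, 0, 30, 0], [0, 0, 30, 0]]}}

```text
clock: 2.1
tcp_pos: [0.3539, 0.3133, 0.1029]
ee_rot: [2.224, 2.218, 0.002]
ft_force: [-0.5, 0.0, 0.3]
grip_width: 0.076
finger_force: 0.0
```

```bash
python3 - <<'E'
from h import *
go(357.2,306.4,5,0)
c=bot.camera_info("wrist");p,d=bot.grab_frame("wrist");cv2.imwrite("pics/w1.png",p[:,:,::-1]);W=world(c,d)
m=((W[...,2]>.022)&(W[...,2]<.036)&(np.hypot(W[...,0]-.357,W[...,1]-.306)<.045)&(d>0))
q=W[m][:,:2]; print(len(q),rect(q))
E
```

```text
t 2.1 tcp [353.9 313.3 102.9] ty -0.15 tilt 0.09 shift [-7.   3.2 97.9] turn -0.1 F [-0.5  0.   0.3] w 76.0 q6 2.16
1576 [356.1 307.9  54.3  53.4 -87. ]
```

View pics/w1.png

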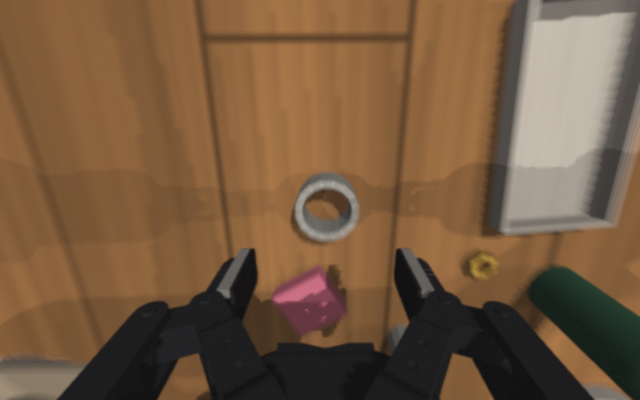

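The wrist view shows the collar ring at (326,208) between the open fingers, with the pink plate at (310,300) clear of them. It measures (356,308) mm, which agrees with the top view. I'll re-read the settled pose.

```bash
python3 -c "
from h import *
go(356.7,307,3,0)"
```

```text
t 2.15 tcp [349.2 310.9  96.9] ty -0.09 tilt 0.55 shift [-3.4  8.3 93.9] turn -0.1 F [-1.6 -1.4 -4.2] w 76.0 q6 2.16
```

{"fn": "carry_out", "kwargs": {"increments": [[0, 0, 10, 0], [0, 0, 15, 0], [0, 0, 15, 0], [0, 0, 10, 0], [0, 0, 0, 0], [0, 0, 0, 0], [0, 0, 0, 0], [0, 0, 0, 0]]}}

```text
clock: 2.82
tcp_pos: [0.3535, 0.3155, 0.0549]
ee_rot: [2.223, 2.219, 0.004]
ft_force: [-0.1, -1.1, 0.5]
grip_width: 0.0759
finger_force: 0.0
```

```bash
python3 -c "
from h import *
go(356.7,307,3,0)"
```

```text
t 2.82 tcp [353.5 315.5  54.9] ty -0.09 tilt 0.13 shift [-8.6  3.1 51.8] turn -0.1 F [-0.1 -1.1  0.5] w 75.9 q6 2.16
```

{"fn": "carry_out", "kwargs": {"increments": [[-4.3, 1.5, 5, 0], [-4.3, 1.6, 8, 0], [0, 0, 10, 0], [0, 0, 10, 0], [0, 0, 7, 0], [0, 0, 5, 0], [0, 0, 3, 0], [0, 0, 0, 0], [0, 0, 0, 0], [0, 0, 0, 0]]}}

```text
clock: 3.65
tcp_pos: [0.356, 0.3065, 0.0059]
ee_rot: [2.223, 2.219, 0.001]
ft_force: [-0.1, 0.5, -0.6]
grip_width: 0.0764
finger_force: 0.0
```

{"fn": "carry_out", "kwargs": {"increments": [[0, 0, 0, 0], [0, 0, 0, 0], [0, 0, 0, 0], [0, 0, 0, 0], [0, 0, 0, 0], [0, 0, 0, 0]], "gripper": 45}}

```text
clock: 4.15
tcp_pos: [0.3563, 0.3067, 0.0065]
ee_rot: [2.224, 2.219, 0.002]
ft_force: [-0.8, -1.3, 6.7]
grip_width: 0.0526
finger_force: 63.6
```

```bash
python3 -c "
from h import *
go(677.4,17,150,0)"
```

```text
t 4.15 tcp [356.3 306.7   6.5] ty -0.12 tilt 0.09 shift [-288.8  321.9 -143.4] turn -0.1 F [-0.8 -1.3  6.7] w 52.6 q6 2.15
```

{"fn": "carry_out", "kwargs": {"increments": [[0, 0, -10, 0], [0, 0, -20, 0], [0, 0, -25, 0], [0, 0, -30, 0], [0, 0, -30, 0], [0, 0, -30, 0], [0, 0, -20, 0], [-8, 9, -10, 0], [-16, 18, 0, 0], [-20, 22, 0, 0], [-20, 22, 0, 0], [-20, 22, 0, 0]]}}

```text
clock: 5.15
tcp_pos: [0.4488, 0.2201, 0.18]
ee_rot: [-2.223, -2.219, 0.002]
ft_force: [0.1, 0.3, -2.0]
grip_width: 0.0526
finger_force: 63.4
```

{"fn": "carry_out", "kwargs": {"increments": [[-25, 28, 0, 0], [-25, 28, 0, 0], [-25, 28, 0, 0], [-25, 28, 0, 0], [-25, 28, 0, 0], [-25, 28, 0, 0], [-25, 28, 0, 0], [-18, 20, 0, 0], [-10, 11, 0, 0], [0, 0, 0, 0], [0, 0, 0, 0], [0, 0, 0, 0]]}}

```text
clock: 6.15
tcp_pos: [0.6737, 0.0184, 0.1795]
ee_rot: [-2.222, -2.217, 0.003]
ft_force: [0.1, 0.3, -1.9]
grip_width: 0.0526
finger_force: 63.4
```

```bash
python3 -c "
from h import *
go(677.4,17,11,0)"
```

```text
t 6.15 tcp [673.7  18.4 179.5] ty -0.13 tilt 0.17 shift [ -1.4   4.2 168.5] turn -0.1 F [ 0.1  0.3 -1.9] w 52.6 q6 1.5
```

{"fn": "carry_out", "kwargs": {"increments": [[-1, 2, 10, 0], [0, 2, 20, 0], [0, 0, 25, 0], [0, 0, 25, 0], [0, 0, 25, 0], [0, 0, 20, 0], [0, 0, 15, 0], [0, 0, 12, 0], [0, 0, 5, 0], [0, 0, 0, 0], [0, 0, 0, 0], [0, 0, 0, 0]]}}

```text
clock: 7.15
tcp_pos: [0.6802, 0.0175, 0.0251]
ee_rot: [2.222, 2.218, 0.003]
ft_force: [-0.9, 0.5, -0.9]
grip_width: 0.0523
finger_force: 63.4
```

{"fn": "carry_out", "kwargs": {"increments": [[0, 0, 3, 0], [0, 0, 2, 0], [0, 0, 1, 0], [0, 0, 1, 0], [0, 0, 0, 0], [0, 0, 0, 0]]}}

```text
clock: 7.65
tcp_pos: [0.6789, 0.0174, 0.0166]
ee_rot: [-2.224, -2.219, 0.0]
ft_force: [0.0, -0.7, -1.6]
grip_width: 0.0524
finger_force: 63.4
```

{"fn": "carry_out", "kwargs": {"increments": [[0, 0, 2, 0], [0, 0, 2, 0], [0, 0, 1, 0], [0, 0, 1, 0], [0, 0, 0, 0], [0, 0, 0, 0], [0, 0, 0, 0]]}}

```text
clock: 8.23
tcp_pos: [0.6791, 0.0175, 0.0106]
ee_rot: [-2.224, -2.219, -0.0]
ft_force: [-0.6, -1.1, -1.9]
grip_width: 0.0527
finger_force: 63.4
```

{"fn": "carry_out", "kwargs": {"increments": [[0, 0, 1, 0], [0, 0, 0, 0], [0, 0, 0, 0]]}}

```text
clock: 8.48
tcp_pos: [0.6791, 0.0175, 0.0106]
ee_rot: [2.224, 2.219, 0.0]
ft_force: [-3.5, -0.8, 4.7]
grip_width: 0.0527
finger_force: 64.0
```

{"fn": "carry_out", "kwargs": {"increments": [[0, 0, 0, 0], [0, 0, 0, 0], [0, 0, 0, 0], [0, 0, 0, 0], [0, 0, 0, 0], [0, 0, -5, 0], [0, 0, -10, 0], [0, 0, -20, 0], [0, 0, -30, 0], [0, 0, -30, 0], [0, 0, -30, 0], [0, 0, -20, 0]], "gripper": 68}}

```text
clock: 9.48
tcp_pos: [0.6807, 0.0174, 0.1595]
ee_rot: [2.221, 2.216, 0.006]
ft_force: [0.9, -0.6, 1.2]
grip_width: 0.0679
finger_force: 0.0
```

```bash
python3 -c "
from h import *
go(440.8,141,None,0)
c=bot.camera_info('wrist');p,d=bot.grab_frame('wrist');W=world(c,d)
m=((W[...,2]>.026)&(W[...,2]<.042)&(np.hypot(W[...,0]-.679,W[...,1]-.0175)<.045)&(d>0))
print(m.sum(),rect(W[m][:,:2]),np.median(W[m][:,2]),W[m][:,2].std())"
```

```text
t 9.48 tcp [680.7  17.4 159.5] ty -0.12 tilt 0.31 shift [ 123.1 -240.2   -1.3] turn -0.1 F [ 0.9 -0.6  1.2] w 67.9 q6 1.5
1070 [680.2  18.8  54.1  53.5  88. ] 0.033967594873373474 0.0019566369350360268
```

Collar stands in the pan, top at 34 mm. Next, the nipple.

{"fn": "carry_out", "kwargs": {"increments": [[6, -12, -10, 0], [11, -22, 0, 0], [14, -28, 0, 0], [14, -28, 0, 0], [14, -28, 0, 0], [14, -28, 0, 0], [14, -28, 0, 0], [14, -28, 0, 0], [11, -22, 0, 0], [8, -14, 0, 0], [0, 0, 0, 0], [0, 0, 0, 0]], "gripper": 58}}

```text
clock: 10.53
tcp_pos: [0.4417, 0.1382, 0.1654]
ee_rot: [2.221, 2.219, 0.002]
ft_force: [0.3, -0.8, -0.4]
grip_width: 0.058
finger_force: 0.0
```

```bash
python3 -c "
from h import *
go(440.8,141,None,0)
c=bot.camera_info('wrist');p,d=bot.grab_frame('wrist');W=world(c,d)
m=((W[...,2]>.05)&(W[...,2]<.07)&(np.hypot(W[...,0]-.441,W[...,1]-.141)<.03)&(d>0))
print(m.sum(),rect(W[m][:,:2]),np.median(W[m][:,2]));go(440.8,141,22,0)"
```

```text
t 10.53 tcp [441.7 138.2 165.4] ty -0.06 tilt 0.13 shift [ 2.8 -0.9 -0. ] turn -0.1 F [ 0.3 -0.8 -0.4] w 58.0 q6 1.74
529 [440.7 142.8  30.1  29.9 -48.5] 0.059826001877891
t 10.58 tcp [442.6 138.  165.4] ty -0.11 tilt 0.15 shift [  3.   -2.2 143.4] turn -0.1 F [-0.2 -0.1 -0.1] w 58.0 q6 1.74
```

{"fn": "carry_out", "kwargs": {"increments": [[2, -1, 10, 0], [2, 0, 20, 0], [0, 0, 25, 0], [0, 0, 25, 0], [0, 0, 25, 0], [0, 0, 20, 0], [0, 0, 13, 0], [0, 0, 5, 0], [0, 0, 0, 0], [0, 0, 0, 0], [0, 0, 0, 0]]}}

```text
clock: 11.5
tcp_pos: [0.4417, 0.142, 0.0224]
ee_rot: [2.223, 2.218, 0.003]
ft_force: [-0.5, -0.6, 0.5]
grip_width: 0.058
finger_force: 0.0
```

{"fn": "carry_out", "kwargs": {"increments": [[0, 0, 0, 0], [0, 0, 0, 0], [0, 0, 0, 0], [0, 0, 0, 0], [0, 0, 0, 0], [0, 0, 0, 0]], "gripper": 20}}

```text
clock: 12.0
tcp_pos: [0.4412, 0.1421, 0.0227]
ee_rot: [2.223, 2.218, 0.002]
ft_force: [-0.8, -1.3, 6.0]
grip_width: 0.0293
finger_force: 58.9
```

```bash
python3 -c "
from h import *
go(678,-62,None,0)"
```

```text
t 12.0 tcp [441.2 142.1  22.7] ty -0.12 tilt 0.11 shift [-203.6  237.2    0.4] turn -0.1 F [-0.8 -1.3  6. ] w 29.3 q6 1.74
```

{"fn": "carry_out", "kwargs": {"increments": [[0, 0, -10, 0], [0, 0, -20, 0], [0, 0, -30, 0], [0, 0, -30, 0], [0, 0, -20, 0], [-8, 10, -10, 0], [-16, 18, 0, 0], [-20, 24, 0, 0], [-20, 24, 0, 0], [-20, 24, 0, 0], [-20, 24, 0, 0], [-20, 24, 0, 0]]}}

```text
clock: 13.0
tcp_pos: [0.5885, 0.0166, 0.1418]
ee_rot: [-2.224, -2.219, 0.001]
ft_force: [0.8, 0.5, -1.6]
grip_width: 0.0293
finger_force: 59.4
```

{"fn": "carry_out", "kwargs": {"increments": [[-20, 24, 0, 0], [-20, 24, 0, 0], [-18, 19, 0, 0], [-14, 14, 0, 0], [-8, 8, 0, 0], [0, 0, 0, 0], [0, 0, 0, 0], [0, 0, 0, 0], [0, 0, 0, 0]]}}

```text
clock: 13.75
tcp_pos: [0.6756, -0.0613, 0.1416]
ee_rot: [-2.222, -2.219, 0.001]
ft_force: [0.6, 1.1, -2.6]
grip_width: 0.0296
finger_force: 59.4
```

```bash
python3 -c "
from h import *
go(678,-62,27,0)"
```

```text
t 13.75 tcp [675.6 -61.3 141.6] ty -0.06 tilt 0.08 shift [ -0.8   2.6 114.6] turn -0.1 F [ 0.6  1.1 -2.6] w 29.6 q6 1.39
```

{"fn": "carry_out", "kwargs": {"increments": [[-1, 2, 10, 0], [0, 0, 20, 0], [0, 0, 25, 0], [0, 0, 25, 0], [0, 0, 18, 0], [0, 0, 8, 0], [0, 0, 2, 0], [0, 0, 0, 0], [0, 0, 0, 0], [0, 0, 0, 0], [0, 0, 0, 0]]}}

```text
clock: 14.67
tcp_pos: [0.6802, -0.0638, 0.0354]
ee_rot: [2.222, 2.217, 0.003]
ft_force: [0.2, 0.2, -1.9]
grip_width: 0.0291
finger_force: 59.4
```

```bash
python3 -c "
from h import *
go(678,-62,27,0)"
```

```text
t 14.67 tcp [680.2 -63.8  35.4] ty -0.12 tilt 0.18 shift [ 1.8 -2.3  8.4] turn -0.1 F [ 0.2  0.2 -1.9] w 29.1 q6 1.38
```

{"fn": "carry_out", "kwargs": {"increments": [[0, 0, 3, 0], [0, 0, 2, 0], [0, 0, 2, 0], [0, 0, 1, 0], [0, 0, 1, 0], [0, 0, 0, 0], [0, 0, 0, 0], [0, 0, 0, 0]]}}

```text
clock: 15.33
tcp_pos: [0.679, -0.0636, 0.0268]
ee_rot: [2.223, 2.219, 0.0]
ft_force: [-4.3, 0.8, 9.6]
grip_width: 0.0293
finger_force: 60.6
```

Contact felt, so I release and retreat, and set up for the tube by turning 95°.

{"fn": "carry_out", "kwargs": {"increments": [[0, 0, 0, 0], [0, 0, 0, 0], [0, 0, 0, 0], [0, 0, 0, 0], [0, 0, 0, 0], [0, 0, -10, 0], [0, 0, -20, 0], [0, 0, -30, 0], [0, 0, -30, 0], [0, 0, -20, 0], [0, 0, -10, 0], [0, 0, 0, 0]], "gripper": 48}}

```text
clock: 16.33
tcp_pos: [0.6812, -0.064, 0.1487]
ee_rot: [2.22, 2.215, 0.006]
ft_force: [1.3, -0.1, 0.1]
grip_width: 0.0477
finger_force: 0.0
```

```bash
python3 -c "
from h import *
go(429.5,-160.4,None,95.3)
c=bot.camera_info('wrist');p,d=bot.grab_frame('wrist');W=world(c,d)
m=((W[...,2]>.05)&(W[...,2]<.08)&(np.hypot(W[...,0]-.679,W[...,1]+.062)<.03)&(d>0))
print(m.sum(),rect(W[m][:,:2]),np.median(W[m][:,2]))"
```

```text
t 16.33 tcp [681.2 -64.  148.7] ty -0.12 tilt 0.38 shift [ -97.  -251.5   -1.5] turn -95.4 F [ 1.3 -0.1  0.1] w 47.7 q6 1.38
709 [679.5 -63.1  30.3  29.9  68.4] 0.06359209737285734
```

{"fn": "carry_out", "kwargs": {"increments": [[-5, -13, 0, 0], [-9, -22, 0, 0], [-11, -29, 0, 0], [-11, -29, 0, 0], [-11, -29, 0, 0], [-11, -29, 0, 0], [-11, -29, 0, 0], [-11, -29, 0, 0], [-9, -22, 0, 0], [-6, -15, 0, 0], [-2, -5, 0, 0], [0, 0, 0, 0]], "gripper": 52}}

```text
clock: 17.38
tcp_pos: [0.4255, -0.1595, 0.143]
ee_rot: [-2.223, -2.215, 0.001]
ft_force: [0.5, -0.0, 0.1]
grip_width: 0.052
finger_force: 0.0
```

{"fn": "carry_out", "kwargs": {"increments": [[0, 0, 0, -7], [0, 0, 0, -7], [0, 0, 0, -7], [0, 0, 0, -7], [0, 0, 0, -7], [0, 0, 0, -7], [0, 0, 0, -7], [0, 0, 0, -7], [0, 0, 0, -7], [0, 0, 0, -7], [0, 0, 0, -7], [0, 0, 0, -7]]}}

```text
clock: 18.38
tcp_pos: [0.4287, -0.1596, 0.1439]
ee_rot: [-0.157, -3.137, -0.001]
ft_force: [0.6, -0.0, -1.1]
grip_width: 0.0519
finger_force: 0.0
```

{"fn": "carry_out", "kwargs": {"increments": [[0, 0, 0, -6], [0, 0, 0, -5.4], [0, 0, 0, 0], [0, 0, 0, 0], [0, 0, 0, 0], [0, 0, 0, 0]]}}

```text
clock: 18.88
tcp_pos: [0.4279, -0.1598, 0.1444]
ee_rot: [0.143, -3.138, -0.0]
ft_force: [-0.5, 0.6, -0.2]
grip_width: 0.0521
finger_force: 0.0
```

```bash
python3 -c "
from h import *
c=bot.camera_info('wrist');p,d=bot.grab_frame('wrist');W=world(c,d)
m=((W[...,2]>.022)&(W[...,2]<.036)&(np.hypot(W[...,0]-.4295,W[...,1]+.160)<.075)&(d>0))
print(m.sum(),rect(W[m][:,:2]),np.median(W[m][:,2]));go(429.5,-160.4,4,95.3)"
```

```text
3091 [ 428.9 -160.4  110.5   28.     5.2] 0.028058825775009066
t 18.93 tcp [ 427.9 -159.9  144.5] ty 95.23 tilt 0.01 shift [ -1.6  -0.7 140.5] turn -0.1 F [ 0.1  1.  -0.2] w 52.0 q6 -0.59
```

{"fn": "carry_out", "kwargs": {"increments": [[-1, -1, 10, 0], [0, 0, 20, 0], [0, 0, 25, 0], [0, 0, 25, 0], [0, 0, 25, 0], [0, 0, 18, 0], [0, 0, 9, 0], [0, 0, 6, 0], [0, 0, 0, 0], [0, 0, 0, 0], [0, 0, 0, 0]]}}

```text
clock: 19.85
tcp_pos: [0.4299, -0.1616, 0.0077]
ee_rot: [-0.144, 3.136, -0.002]
ft_force: [-0.9, 0.6, -0.3]
grip_width: 0.052
finger_force: 0.0
```

{"fn": "carry_out", "kwargs": {"increments": [[0, 0, 0, 0], [0, 0, 0, 0], [0, 0, 0, 0], [0, 0, 0, 0], [0, 0, 0, 0], [0, 0, 0, 0]], "gripper": 18}}

```text
clock: 20.35
tcp_pos: [0.4298, -0.1612, 0.0078]
ee_rot: [-0.145, 3.136, -0.001]
ft_force: [-0.3, 0.8, 6.1]
grip_width: 0.0266
finger_force: 61.0
```

```bash
python3 -c "
from h import *
go(554.8,377.5,None,4.8)"
```

```text
t 20.35 tcp [ 429.8 -161.2    7.8] ty 95.28 tilt 0.13 shift [-1.741e+02  5.248e+02  1.000e-01] turn 90.5 F [-0.3  0.8  6.1] w 26.6 q6 -0.59
```

{"fn": "carry_out", "kwargs": {"increments": [[0, 0, -10, 0], [0, 0, -20, 0], [0, 0, -30, 0], [0, 0, -30, 0], [0, 0, -30, 4], [0, 0, -30, 7], [0, 0, -25, 7], [0, 0, -15, 7], [0, 0, 0, 7], [0, 0, 0, 7], [0, 0, 0, 7], [0, 0, 0, 7]]}}

```text
clock: 21.35
tcp_pos: [0.4277, -0.1605, 0.1966]
ee_rot: [-1.279, -2.868, 0.0]
ft_force: [-0.3, -0.4, -3.7]
grip_width: 0.0268
finger_force: 59.8
```

{"fn": "carry_out", "kwargs": {"increments": [[0, 0, 0, 7], [0, 0, 0, 7], [0, 0, 0, 7], [0, 0, 0, 7], [0, 0, 0, 6], [0, 0, 0, 3.5], [0, 0, 0, 0], [0, 0, 0, 0], [0, 0, 0, 0]]}}

```text
clock: 22.1
tcp_pos: [0.4283, -0.1607, 0.1965]
ee_rot: [-2.125, -2.313, 0.0]
ft_force: [-0.1, 0.0, -3.1]
grip_width: 0.0267
finger_force: 59.8
```

```bash
python3 -c "
from h import *
go(554.8,377.5,None,4.8)"
```

```text
t 22.1 tcp [ 428.3 -160.7  196.5] ty 4.86 tilt 0.04 shift [525.6 171.6   0. ] turn 0.1 F [-0.1  0.  -3.1] w 26.7 q6 0.99
```

{"fn": "carry_out", "kwargs": {"increments": [[9, 3, 0, 0], [18, 6, 0, 0], [27, 9, 0, 0], [27, 9, 0, 0], [27, 9, 0, 0], [27, 9, 0, 0], [27, 9, 0, 0], [27, 9, 0, 0], [27, 9, 0, 0], [27, 9, 0, 0], [27, 9, 0, 0], [27, 9, 0, 0]]}}

```text
clock: 23.1
tcp_pos: [0.5023, 0.1455, 0.1966]
ee_rot: [-2.125, -2.313, 0.0]
ft_force: [0.5, -0.5, -3.7]
grip_width: 0.0269
finger_force: 59.8
```

{"fn": "carry_out", "kwargs": {"increments": [[27, 9, 0, 0], [27, 9, 0, 0], [27, 9, 0, 0], [27, 9, 0, 0], [27, 9, 0, 0], [27, 9, 0, 0], [27, 8, 0, 0], [22, 6, 0, 0], [12, 4, 0, 0], [6, 1, 0, 0], [0, 0, 0, 0], [0, 0, 0, 0]]}}

```text
clock: 24.1
tcp_pos: [0.5558, 0.3768, 0.1963]
ee_rot: [2.127, 2.312, -0.003]
ft_force: [-0.1, -0.4, -4.1]
grip_width: 0.0272
finger_force: 59.8
```

```bash
python3 -c "
from h import *
go(554.8,377.5,13,4.8)"
```

```text
t 24.1 tcp [555.8 376.8 196.3] ty 4.78 tilt 0.1 shift [  1.   -0.7 183.3] turn -0.0 F [-0.1 -0.4 -4.1] w 27.2 q6 1.99
```

{"fn": "carry_out", "kwargs": {"increments": [[0, 0, 10, 0], [0, 0, 20, 0], [0, 0, 25, 0], [0, 0, 25, 0], [0, 0, 25, 0], [0, 0, 25, 0], [0, 0, 20, 0], [0, 0, 13, 0], [0, 0, 7, 0], [0, 0, 0, 0], [0, 0, 0, 0], [0, 0, 0, 0]]}}

```text
clock: 25.1
tcp_pos: [0.5577, 0.3781, 0.0284]
ee_rot: [2.126, 2.311, 0.005]
ft_force: [0.0, 0.4, -2.6]
grip_width: 0.0269
finger_force: 59.8
```

```bash
python3 -c "
from h import *
go(554.8,377.5,11.8,4.8)"
```

```text
t 25.1 tcp [557.7 378.1  28.4] ty 4.76 tilt 0.18 shift [-0.4 -3.  16.6] turn -0.0 F [ 0.   0.4 -2.6] w 26.9 q6 1.99
```

{"fn": "carry_out", "kwargs": {"increments": [[0, -1, 4, 0], [0, -1, 4, 0], [0, 0, 3, 0], [0, 0, 3, 0], [0, 0, 2, 0], [0, 0, 1, 0], [0, 0, 0.5, 0], [0, 0, 0, 0], [0, 0, 0, 0], [0, 0, 0, 0]]}}

```text
clock: 25.93
tcp_pos: [0.5543, 0.3775, 0.0119]
ee_rot: [2.127, 2.312, 0.0]
ft_force: [-5.5, -2.0, 11.3]
grip_width: 0.0265
finger_force: 61.7
```

{"fn": "carry_out", "kwargs": {"increments": [[0, 0, 0, 0], [0, 0, 0, 0], [0, 0, 0, 0], [0, 0, 0, 0], [0, 0, -5, 0], [0, 0, -10, 0], [0, 0, -20, 0], [0, 0, -30, 0], [0, 0, -30, 0], [0, 0, -30, 0], [0, 0, -30, 0], [0, 0, -20, 0]], "gripper": 42}}

```text
clock: 26.93
tcp_pos: [0.5557, 0.3782, 0.189]
ee_rot: [2.126, 2.311, 0.008]
ft_force: [0.6, -0.1, 0.8]
grip_width: 0.0422
finger_force: 0.0
```

```bash
python3 -c "
from h import *
go(439,-7.5,None,41.6)
c=bot.camera_info('wrist');p,d=bot.grab_frame('wrist');W=world(c,d)
m=((W[...,2]>.026)&(W[...,2]<.042)&(np.hypot(W[...,0]-.5545,W[...,1]-.378)<.07)&(d>0))
print(m.sum(),rect(W[m][:,:2]),np.median(W[m][:,2]))"
```

```text
t 26.93 tcp [555.7 378.2 189. ] ty 4.78 tilt 0.31 shift [-374.6 -148.4   -1.6] turn -36.8 F [ 0.6 -0.1  0.8] w 42.2 q6 1.99
2400 [555.1 377.5 110.4  28.  -85. ] 0.03213745515305427
```

{"fn": "carry_out", "kwargs": {"increments": [[-10, -4, -10, 0], [-20, -8, 0, 0], [-28, -11, 0, 0], [-28, -11, 0, 0], [-28, -11, 0, 0], [-28, -11, 0, 0], [-28, -11, 0, 0], [-28, -11, 0, 0], [-28, -11, 0, 0], [-28, -11, 0, 0], [-28, -11, 0, 0], [-28, -11, 0, 0]], "gripper": 76}}

```text
clock: 27.98
tcp_pos: [0.4568, 0.0567, 0.1939]
ee_rot: [-2.126, -2.312, 0.002]
ft_force: [0.2, -0.9, -0.1]
grip_width: 0.076
finger_force: 0.0
```

{"fn": "carry_out", "kwargs": {"increments": [[-28, -11, 0, 0], [-20, -8, 0, 0], [-12, -5, 0, 0], [-5, -2, 0, 0], [0, 0, 0, -6.8], [0, 0, 0, -7], [0, 0, 0, -7], [0, 0, 0, -7], [0, 0, 0, -6], [0, 0, 0, -3], [0, 0, 0, 0], [0, 0, 0, 0]]}}

```text
clock: 28.98
tcp_pos: [0.4377, -0.0083, 0.194]
ee_rot: [-1.29, -2.864, 0.0]
ft_force: [0.0, -0.6, -0.1]
grip_width: 0.076
finger_force: 0.0
```

```bash
python3 -c "
from h import *
c=bot.camera_info('wrist');p,d=bot.grab_frame('wrist');W=world(c,d)
m=((W[...,2]>.014)&(W[...,2]<.03)&(np.hypot(W[...,0]-.439,W[...,1]+.0075)<.055)&(d>0))
print(m.sum(),rect(W[m][:,:2]),np.median(W[m][:,2]));go(439,-7.5,2.5,41.6)"
```

```text
2218 [438.9  -6.   55.9  55.9 -48. ] 0.02005304423874399
t 29.03 tcp [437.8  -8.4 194. ] ty 41.52 tilt 0.03 shift [ -0.2   1.5 191.5] turn -0.1 F [ 0.6  0.3 -0.4] w 75.9 q6 0.68
```

{"fn": "carry_out", "kwargs": {"increments": [[0, 2, 10, 0], [0, 0, 20, 0], [0, 0, 28, 0], [0, 0, 28, 0], [0, 0, 28, 0], [0, 0, 28, 0], [0, 0, 20, 0], [0, 0, 12, 0], [0, 0, 6, 0], [0, 0, 0, 0], [0, 0, 0, 0]]}}

```text
clock: 29.95
tcp_pos: [0.4396, -0.0072, 0.0141]
ee_rot: [-1.288, -2.865, 0.0]
ft_force: [0.1, 1.3, -0.6]
grip_width: 0.0757
finger_force: 0.0
```

```bash
python3 -c "
from h import *
go(439,-7,2.5,41.6)"
```

```text
t 29.95 tcp [439.6  -7.2  14.1] ty 41.57 tilt 0.02 shift [ 0.5 -0.3 11.6] turn -0.0 F [ 0.1  1.3 -0.6] w 75.7 q6 0.68
```

{"fn": "carry_out", "kwargs": {"increments": [[0, 0, 4, 0], [0, 0, 4, 0], [0, 0, 3, 0], [0, 0, 1, 0], [0, 0, 0, 0], [0, 0, 0, 0], [0, 0, 0, 0]]}}

```text
clock: 30.53
tcp_pos: [0.4397, -0.0073, 0.0023]
ee_rot: [1.288, 2.865, 0.0]
ft_force: [-0.1, 0.2, -0.1]
grip_width: 0.0758
finger_force: 0.0
```

{"fn": "carry_out", "kwargs": {"increments": [[0, 0, 0, 0], [0, 0, 0, 0], [0, 0, 0, 0], [0, 0, 0, 0], [0, 0, 0, 0], [0, 0, 0, 0]], "gripper": 45}}

```text
clock: 31.03
tcp_pos: [0.4401, -0.0073, 0.0027]
ee_rot: [1.288, 2.865, 0.001]
ft_force: [-1.0, 0.2, 4.6]
grip_width: 0.0546
finger_force: 64.3
```

{"fn": "carry_out", "kwargs": {"increments": [[0, 0, -5, 0], [0, 0, -15, 0], [0, 0, -25, 0], [0, 0, -30, 0], [0, 0, -25, 0], [0, 0, -15, 0], [0, 0, -5, 7], [0, 0, 0, 7], [0, 0, 0, 7], [0, 0, 0, 4.3], [0, 0, 0, 0], [0, 0, 0, 0]]}}

```text
clock: 32.03
tcp_pos: [0.4384, -0.0071, 0.1213]
ee_rot: [-1.881, -2.514, 0.002]
ft_force: [0.1, 0.3, -5.3]
grip_width: 0.0545
finger_force: 65.2
```

```bash
python3 -c "
from h import *
go(551.5,-398.6,None,16.3)"
```

```text
t 32.03 tcp [438.4  -7.1 121.3] ty 16.4 tilt 0.13 shift [-4.075e+02 -2.000e+00 -4.000e-01] turn 0.1 F [ 0.1  0.3 -5.3] w 54.5 q6 1.12
```

{"fn": "carry_out", "kwargs": {"increments": [[-10, 0, 0, 0], [-20, 0, 0, 0], [-28, 0, 0, 0], [-28, 0, 0, 0], [-28, 0, 0, 0], [-28, 0, 0, 0], [-28, 0, 0, 0], [-28, 0, 0, 0], [-28, 0, 0, 0], [-28, 0, 0, 0], [-28, 0, 0, 0], [-28, 0, 0, 0]]}}

```text
clock: 33.03
tcp_pos: [0.5261, -0.3069, 0.1214]
ee_rot: [-1.883, -2.514, 0.001]
ft_force: [0.2, -0.0, -5.3]
grip_width: 0.0544
finger_force: 65.2
```

{"fn": "carry_out", "kwargs": {"increments": [[-28, -1, 0, 0], [-28, -1, 0, 0], [-20, 0, 0, 0], [-12, 0, 0, 0], [-6, 0, 0, 0], [-3, 0, 0, 0], [0, 0, 0, 0], [0, 0, 0, 0], [0, 0, 0, 0]]}}

```text
clock: 33.78
tcp_pos: [0.5513, -0.3971, 0.122]
ee_rot: [-1.882, -2.514, -0.001]
ft_force: [-0.0, -0.2, -4.7]
grip_width: 0.0548
finger_force: 65.2
```

```bash
python3 -c "
from h import *
go(551.5,-398.6,6.7,16.3)"
```

```text
t 33.78 tcp [ 551.3 -397.1  122. ] ty 16.35 tilt 0.08 shift [ -1.6  -0.2 115.3] turn 0.0 F [-0.  -0.2 -4.7] w 54.8 q6 0.57
```

{"fn": "carry_out", "kwargs": {"increments": [[-1, 0, 10, 0], [0, 0, 20, 0], [0, 0, 25, 0], [0, 0, 22, 0], [0, 0, 15, 0], [0, 0, 8, 0], [0, 0, 4, 0], [0, 0, 0, 0], [0, 0, 0, 0], [0, 0, 0, 0]]}}

```text
clock: 34.62
tcp_pos: [0.5532, -0.4004, 0.0198]
ee_rot: [1.883, 2.511, -0.0]
ft_force: [0.5, -0.5, -4.9]
grip_width: 0.0544
finger_force: 65.1
```

```bash
python3 -c "
from h import *
go(551.5,-398.6,6.7,16.3)"
```

```text
t 34.62 tcp [ 553.2 -400.4   19.8] ty 16.28 tilt 0.17 shift [ 2.2 -1.1 13. ] turn -0.0 F [ 0.5 -0.5 -4.9] w 54.4 q6 0.57
```

{"fn": "carry_out", "kwargs": {"increments": [[0, 0, 4, 0], [0, 0, 3, 0], [0, 0, 2.5, 0], [0, 0, 2, 0], [0, 0, 1, 0], [0, 0, 1, 0], [0, 0, 0, 0], [0, 0, 0, 0], [0, 0, 0, 0]]}}

```text
clock: 35.37
tcp_pos: [0.5519, -0.3995, 0.0068]
ee_rot: [-1.885, -2.514, 0.0]
ft_force: [-4.4, 2.3, 7.5]
grip_width: 0.0544
finger_force: 66.6
```

Contact. Release, raise, then measure the base plate.

{"fn": "carry_out", "kwargs": {"increments": [[0, 0, 0, 0], [0, 0, 0, 0], [0, 0, 0, 0], [0, 0, 0, 0], [0, 0, 0, 0], [0, 0, -5, 0], [0, 0, -15, 0], [0, 0, -25, 0], [0, 0, -30, 0], [0, 0, -25, 0], [0, 0, -15, 0], [0, 0, 0, 0]], "gripper": 74}}

```text
clock: 36.37
tcp_pos: [0.5547, -0.4019, 0.1251]
ee_rot: [1.879, 2.506, -0.001]
ft_force: [0.5, -1.2, 0.6]
grip_width: 0.0743
finger_force: 0.0
```

```bash
python3 -c "
from h import *
c=bot.camera_info('wrist');p,d=bot.grab_frame('wrist');W=world(c,d)
m=((W[...,2]>.018)&(W[...,2]<.034)&(np.hypot(W[...,0]-.552,W[...,1]+.3995)<.05)&(d>0))
print(m.sum(),rect(W[m][:,:2]),np.median(W[m][:,2]));go(343.1,-293.9,None,42.7)"
```

```text
3555 [ 552.1 -398.3   56.6   56.1  -74.1] 0.024130102687185018
t 36.42 tcp [ 553.6 -400.9  122.6] ty 16.28 tilt 0.32 shift [ 161.7 -172.1   -1.3] turn -26.4 F [-0.8 -0.5 -0.8] w 74.2 q6 0.57
```

{"fn": "carry_out", "kwargs": {"increments": [[9, -10, 0, 0], [16, -17, 0, 0], [22, -24, 0, 0], [22, -24, 0, 0], [22, -24, 0, 0], [22, -24, 0, 0], [20, -21, 0, 0], [14, -15, 0, 0], [8, -8, 0, 0], [3, -3, 0, 0], [0, 0, 0, -6.4], [0, 0, 0, -7]], "gripper": 56}}

```text
clock: 37.42
tcp_pos: [0.3451, -0.2959, 0.1194]
ee_rot: [1.571, 2.72, 0.0]
ft_force: [-0.1, -0.6, -0.4]
grip_width: 0.0565
finger_force: 0.0
```

{"fn": "carry_out", "kwargs": {"increments": [[0, 0, 0, -7], [0, 0, 0, -6], [0, 0, 0, 0], [0, 0, 0, 0], [0, 0, 0, 0], [0, 0, 0, 0]]}}

```text
clock: 37.92
tcp_pos: [0.3449, -0.2957, 0.1195]
ee_rot: [1.263, 2.877, 0.0]
ft_force: [-0.3, -0.3, 0.2]
grip_width: 0.0564
finger_force: 0.0
```

```bash
python3 -c "
from h import *
c=bot.camera_info('wrist');p,d=bot.grab_frame('wrist');W=world(c,d);cv2.imwrite('pics/w2.png',p[:,:,::-1])
m=((W[...,2]>.011)&(W[...,2]<.024)&(np.hypot(W[...,0]-.343,W[...,1]+.294)<.035)&(d>0))
r=rect(W[m][:,:2]);print(m.sum(),r,np.median(W[m][:,2]),W[m].mean(0));a=np.radians(r[4])
go(r[0]+4*np.cos(a),r[1]+4*np.sin(a),2,r[4]+90)"
```

```text
1275 [ 342.8 -294.4   40.6   31.8  -49.5] 0.016091388124704148 [ 0.34412392 -0.29412591  0.01603794]
t 37.97 tcp [ 344.8 -295.6  119.5] ty 42.62 tilt 0.0 shift [ -1.8  -0.8 117.5] turn 2.1 F [-0.6 -0.7 -0.1] w 55.6 q6 -0.02
```

View pics/w2.png

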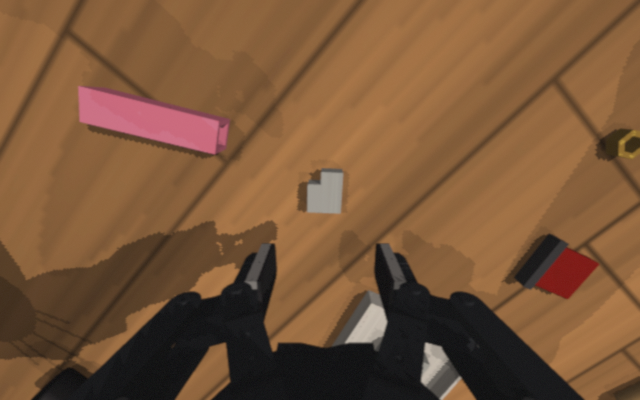

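The wrist view shows the notched plate at (325,192), between the fingers, with its notch away from the grip side as expected. Descend.

{"fn": "carry_out", "kwargs": {"increments": [[-2, -1, 10, 1], [0, 0, 20, 0], [0, 0, 25, 0], [0, 0, 22, 0], [0, 0, 15, 0], [0, 0, 10, 0], [0, 0, 6, 0], [0, 0, 3, 0], [0, 0, 0, 0], [0, 0, 0, 0], [0, 0, 0, 0]]}}

```text
clock: 38.88
tcp_pos: [0.3459, -0.2985, 0.0096]
ee_rot: [1.285, 2.865, -0.001]
ft_force: [-0.1, 0.4, -0.5]
grip_width: 0.0562
finger_force: 0.0
```

```bash
python3 -c "
from h import *
go(345.6,-297.4,2,42)"
```

```text
t 38.88 tcp [ 345.9 -298.5    9.6] ty 41.67 tilt 0.12 shift [1.  0.5 7.6] turn -0.3 F [-0.1  0.4 -0.5] w 56.2 q6 -0.01
```

{"fn": "carry_out", "kwargs": {"increments": [[0.5, 0, 3, 0], [0, 0, 3, 0], [0, 0, 1.5, 0], [0, 0, 0, 0], [0, 0, 0, 0], [0, 0, 0, 0]]}}

```text
clock: 39.38
tcp_pos: [0.3448, -0.2972, 0.0011]
ee_rot: [-1.286, -2.866, -0.0]
ft_force: [-0.2, -0.5, 1.0]
grip_width: 0.056
finger_force: 0.0
```

{"fn": "carry_out", "kwargs": {"increments": [[0, 0, 0, 0], [0, 0, 0, 0], [0, 0, 0, 0], [0, 0, 0, 0], [0, 0, 0, 0], [0, 0, 0, 0]], "gripper": 20}}

```text
clock: 39.88
tcp_pos: [0.3451, -0.2975, 0.0016]
ee_rot: [1.286, 2.866, -0.0]
ft_force: [-0.4, 0.8, 5.9]
grip_width: 0.0304
finger_force: 59.9
```

{"fn": "carry_out", "kwargs": {"increments": [[0, 0, -5, 0], [0, 0, -15, 0], [0, 0, -25, 0], [0, 0, -30, 0], [0, 0, -25, 0], [0, 0, -15, 0], [0, 0, -5, 7], [0, 0, 0, 7], [0, 0, 0, 7], [0, 0, 0, 4.7], [0, 0, 0, 0], [0, 0, 0, 0]]}}

```text
clock: 40.88
tcp_pos: [0.3445, -0.2969, 0.1208]
ee_rot: [-1.888, -2.51, -0.0]
ft_force: [-0.5, -0.8, -0.9]
grip_width: 0.0307
finger_force: 59.3
```

```bash
python3 -c "
from h import *
a=np.radians(106)
go(552.1-4*np.cos(a),-398.7-4*np.sin(a),None,16)"
```

```text
t 40.88 tcp [ 344.5 -296.9  120.8] ty 16.1 tilt 0.05 shift [-159.4  171.3   -0.2] turn 0.1 F [-0.5 -0.8 -0.9] w 30.7 q6 0.44
```

{"fn": "carry_out", "kwargs": {"increments": [[-9, 10, 0, 0], [-16, 17, 0, 0], [-22, 24, 0, 0], [-22, 24, 0, 0], [-22, 24, 0, 0], [-22, 24, 0, 0], [-20, 21, 0, 0], [-14, 15, 0, 0], [-9, 9, 0, 0], [-3, 3, 0, 0], [0, 0, 0, 0], [0, 0, 0, 0]]}}

```text
clock: 41.88
tcp_pos: [0.5521, -0.4024, 0.1204]
ee_rot: [-1.889, -2.508, 0.0]
ft_force: [0.7, 0.8, -2.0]
grip_width: 0.0306
finger_force: 59.4
```

```bash
python3 -c "
from h import *
go(553.2,-402.5,25.6,16)"
```

```text
t 41.88 tcp [ 552.1 -402.4  120.4] ty 16.02 tilt 0.12 shift [-0.6  1.2 94.8] turn 0.0 F [ 0.7  0.8 -2. ] w 30.6 q6 0.57
```

{"fn": "carry_out", "kwargs": {"increments": [[0, 0, 10, 0], [0, 0, 20, 0], [0, 0, 22, 0], [0, 0, 17, 0], [0, 0, 10, 0], [0, 0, 6, 0], [0, 0, 3, 0], [0, 0, 0, 0], [0, 0, 0, 0], [0, 0, 0, 0], [0, 0, 0, 0]]}}

```text
clock: 42.8
tcp_pos: [0.5538, -0.4037, 0.0344]
ee_rot: [1.89, 2.507, -0.0]
ft_force: [1.1, -0.8, -1.2]
grip_width: 0.0302
finger_force: 59.4
```

```bash
python3 -c "
from h import *
go(553.2,-402.5,25.6,16)"
```

```text
t 42.8 tcp [ 553.8 -403.7   34.4] ty 15.98 tilt 0.13 shift [ 1.4 -0.3  8.8] turn -0.0 F [ 1.1 -0.8 -1.2] w 30.2 q6 0.57
```

{"fn": "carry_out", "kwargs": {"increments": [[1, 0, 3, 0], [0, 0, 2, 0], [0, 0, 1.5, 0], [0, 0, 1, 0], [0, 0, 0.5, 0], [0, 0, 0, 0], [0, 0, 0, 0], [0, 0, 0, 0]]}}

```text
clock: 43.47
tcp_pos: [0.5525, -0.4019, 0.0256]
ee_rot: [-1.891, -2.508, -0.0]
ft_force: [-2.5, 2.6, 5.4]
grip_width: 0.0303
finger_force: 60.1
```

{"fn": "carry_out", "kwargs": {"increments": [[0, 0, 0.5, 0], [0, 0, 0.5, 0], [0, 0, 0, 0], [0, 0, 0, 0], [0, 0, 0, 0]]}}

```text
clock: 43.88
tcp_pos: [0.5526, -0.4019, 0.0256]
ee_rot: [-1.891, -2.508, 0.0]
ft_force: [-5.0, 3.5, 10.4]
grip_width: 0.0307
finger_force: 60.8
```

Contact on the base plate. Release and raise.

{"fn": "carry_out", "kwargs": {"increments": [[0, 0, 0, 0], [0, 0, 0, 0], [0, 0, 0, 0], [0, 0, 0, 0], [0, 0, 0, 0], [0, 0, -5, 0], [0, 0, -15, 0], [0, 0, -25, 0], [0, 0, -30, 0], [0, 0, -30, 0], [0, 0, -20, 0], [0, 0, 0, 0]], "gripper": 50}}

```text
clock: 44.88
tcp_pos: [0.5558, -0.4048, 0.156]
ee_rot: [1.884, 2.5, -0.001]
ft_force: [0.9, -0.3, 1.2]
grip_width: 0.05
finger_force: 0.0
```

{"fn": "carry_out", "kwargs": {"increments": [[10, -10, -10, 0], [20, -20, -10, 0], [20, -20, -10, 0], [20, -20, -10, 0], [20, -20, 0, 0], [15, -15, 0, 0], [8, -8, 0, 0], [0, 0, 0, 0], [0, 0, 0, 0], [0, 0, 0, 0], [0, 0, 0, 0], [0, 0, 0, 0]]}}

```text
clock: 45.88
tcp_pos: [0.4139, -0.3252, 0.189]
ee_rot: [1.891, 2.509, 0.0]
ft_force: [1.1, -0.4, -0.3]
grip_width: 0.0501
finger_force: 0.0
```

```bash
python3 - <<'E'
from h import *
c=bot.camera_info('top');p,d=bot.grab_frame('top');W=world(c,d);cv2.imwrite('pics/top1.png',p[:,:,::-1])
q,_=bot.grab_frame('side');cv2.imwrite('pics/side1.png',q[:,:,::-1])
for n,x,y,lo,hi,r in(("base",.552,-.399,.017,.029,.05),("notched",.552,-.399,.034,.05,.04),("collar",.68,.018,.027,.042,.045),("nipple",.68,-.063,.055,.075,.03),("tube",.555,.378,.027,.042,.065),("can",.592,.204,.12,.16,.04)):
    m=(W[...,2]>lo)&(W[...,2]<hi)&(np.hypot(W[...,0]-x,W[...,1]-y)<r)&(d>0)
    print(n,m.sum(),rect(W[m][:,:2]),np.median(W[m][:,2]).round(4)) if m.any() else print(n,"none")
E
```

```text
base 96 [ 555.  -397.8   57.4   51.   -70.9] 0.0234
notched 127 [ 552.8 -398.5   40.3   31.8  -76.7] 0.0391
collar 125 [680.2  18.2  55.   49.2  -0.9] 0.0324
nipple 60 [679.5 -63.2  30.8  28.4  -1.8] 0.062
tube 353 [555.4 377.3 111.5  30.2 -85.3] 0.0309
can 141 [593.6 209.6  33.9  33.2 -51. ] 0.1358
```

View pics/top1.png

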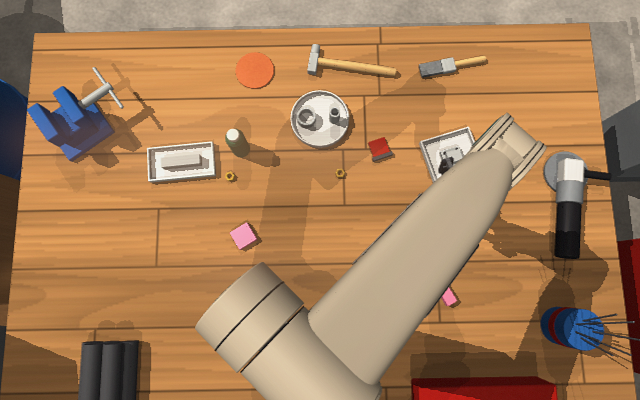

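View pics/side1.png

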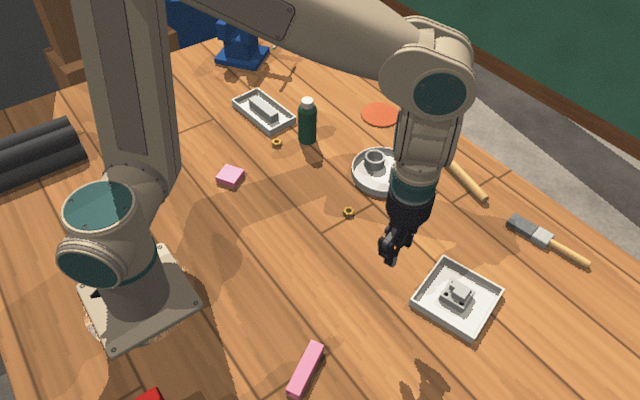

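The top view has the tube in the long tray (181,162), the collar and nipple standing in the pan (306,117)/(334,114), and the can upright (236,140). The side view shows the stack in the square tray at (457,293) and the gripper clear of everything. Measured heights match, and the stack's centres are about 1 mm apart.

```bash
python3 -c "
from bench import bot
print(bot.sign_off())"
```

```text
the job is handed in; nothing more can be done
None
```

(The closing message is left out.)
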